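# Seat the deep-well plate and lock the shaker clamp

### The arm

A 6-joint arm with a two-finger parallel gripper is mounted at the origin on the work surface. World frame = base frame: x ahead of the robot, y to its left, z up, the work surface at z = 0. Lengths are in mm, angles in degrees, forces in N, time in s.
With the tool pointing down it reaches from about 325 to 1000 mm from the base axis. Payload 5.1 kg.
Tool frame: the origin (TCP) lies on the centre line of the jaws, within the pads' length; the fingertips stand 22 mm ahead of it and the grasp point (between the pads) lies 3 mm ahead of it (manip.tip_reach is the distance from the TCP to the fingertips, in mm); z points along the fingers, y is the direction in which the jaws open and shut (so a half turn about z gives the same grasp; the last joint's range is limited). The gripper opens to 85 mm and grips with 20 to 120 N. Pads are 22 mm wide; open, the fingers measure 114 mm over their backs; the gripper's body (76 mm by 85 mm) begins 54 mm behind the grasp point. The pads swing forward as they close: fully open they stand 13 mm farther back than shut.
Start: joints at [-77.498, 7.093, 94.555, -0, 78.352, -4.733], TCP at [192.552, -620.813, 227.922] pointing down, gripper open.
Joint ranges: [-149.61, 149.61], [-58.7, 133.49], [1.44, 155.28], [-77.14, 257.14], [18.33, 153.61], [-166.67, 166.67]. Speed limits (degrees/s): [147.25, 147.25, 180, 180, 180, 180].

### API

Orientations are given as a 3x3 rotation matrix whose columns are the frame's x, y, z axes.
In Python, from rig import status, imaging, order, manip gives the robot as it stands.
- The arm moves only by the tool drive_tool, never from a script. Its argument "series" is a list of rows, each a list of 3 entries, a list of its own where there are three numbers: the shift along the tool's x, y, z in mm, then the turn, a rotation vector about the tool's x, y, z in rad, then the finger opening in mm, from 0 to 85.4. A call has 1 to 8 rows; each row shifts and turns the pose as measured when the row begins, along the tool's axes as they then stand; what a row does not reach is not made up. A row lasts 1/10 s, in which the tool goes at most 50 mm and 8.59 degrees, less where a joint would pass 70% of its speed; a pose out of reach is approached as far as the arm can. A call is refused whole if a number of a shift passes 50 or a number of a turn 0.15, either way. A call with a gripper value outside its range is refused whole. The fingers move at their own pace and stop on an object; the grip force is fixed at half the most. Time passes only in rows, so rows that do not move let the fingers close. It gives the time, the measured TCP pose, the force and the opening at its end, in the units of the state.
- status.state(): the state, without advancing time (a new reading comes with each control period).
- imaging.read_camera(name): name is "side" or "top" or "wrist"; returns a dict with "color" (384x512x3 uint8, blue, green, red), "fx", "fy", "cx", "cy" (pixels), "cam_to_world" (4x4, takes a point from camera to world coordinates); the wrist camera has in their place "T_tool_cam" (4x4, takes a point from camera to tool coordinates, whose origin is the TCP and whose axes are the flange's). Camera axes: x right, y up, looking along -z (the intrinsics and any distortion apply to the point x, -y, -z); pixel columns grow to the right and rows downward; lengths in mm; the calibration is good to about 2 mm. A picture is of the moment at which its call begins: read the wrist's pose just before it. There is no depth.
- order.finish_job(): hands the job in, once; it reports no verdict.
The state is a dict: "t": time; "joint_pos": joint angles; "joint_vel": joint speeds; "tau": joint torques, N m; "tool_pos": TCP position; "tool_rot": TCP orientation; "contact_force": force on the tool from outside, world axes, zero at the start; "wrist_torque": the same for the moment, N m; "width": finger opening in mm.
Only numpy, scipy, OpenCV 4.12 (cv2) and the standard library are available. Lean on these libraries where they do the work, as an engineer would, in place of code of your own. Each camera call takes 0.05 s, during which the arm holds its last target. There are 200 camera calls.

### The job

Push the deep-well plate along its rails on the shaker until it is fully home against the back stop, and only then push the black-handled clamp lever round past its dead point so that it snaps into lock with its rubber jaw in front of the plate. Only push with the fingers: do not lift the plate, leave the bottle, the tip box and the tube where they stand, and finish clear of everything.

Things in the scene. Friction and masses are not known exactly. Their poses are not given: they have to be found in the camera images.
- shaker: Fixed low white plate shaker, 250 (x) x 230 (y) x 51 mm; aluminium platform on it, top 65 mm above the bench, x -100 to +105, y -111 to +111 mm. Origin: centre of its underside on the bench; x from the control panel (robot's side) to the back stop, y to the side with the lever, z up. Side rails (x -73 to +72 mm, tops 76 mm above the bench) have inner faces at y = +-65.2 mm
- stop (a point): Middle of the back stop's near face, at platform height (65 mm above the bench), x = +73 mm, y = 0 in the shaker's frame. The stop is a fixed steel bar across the far side of the platform, 150 mm long along y, 25 mm high
- plate: Loose white deep-well plate, 85.3 (x) x 127.5 (y) x 41 mm, about 0.2 kg, on the platform between the rails (1.4 mm play each side), 20 to 55 mm short of the back stop. Origin: centre of its underside; axes parallel to the shaker's. It slides along the shaker's x; home, its far face touches the stop and its origin is at x = +30.3 mm in the shaker's frame
- clamp (a joint): Lever angle about its upright pivot (rad), growing anticlockwise from above: 0 to 0.32 (open) at the start, dead point 1.1, locked at the end stop 1.6. The mechanism inside resists up to the dead point (about 6 N at the middle of the grip, most near 0.75) and throws the lever back to about 0.3 if it is let go before; past it, it snaps the lever to 1.6 and holds it there
- handle (a point): Middle of the lever's black grip, 100 mm from the pivot axis, 92 mm above the bench. Grip: 60 to 135 mm from the pivot, 18 mm thick, 79 to 105 mm above the bench, beside the shaker over bare bench. At angle q the straight bar points q + 1.018 rad anticlockwise from the shaker's x. To lock, push the grip's side that faces away from the robot, towards the robot, in an arc round the pivot
- pivot (a point): Point on the lever's pivot axis, 92 mm above the bench, fixed to the shaker at x = -21.5, y = +96 mm in its frame. Pivot boss 26 mm diameter, top 105 mm above the bench
- jaw (a point): Centre of the jaw pad, an upright rubber pin of 16 mm diameter, 79 to 101 mm above the bench, at the end of a 60 mm jaw arm that turns with the lever, 2.094 rad anticlockwise of the bar. Open, it points to the robot beside the plate's path; locked, it lies against the near face of the plate
- bottle: Bystander: clear bottle with a blue cap, 62 mm diameter, 130 mm high, standing on the bench on the side of the shaker away from the lever. Origin: centre of its underside
- tipbox: Bystander: pipette-tip box with a blue lid, 87 x 122 x 62 mm, on the bench beside the shaker, on the side away from the lever. Origin: centre of its underside
- tube: Bystander: white capped tube standing on the bench beyond the lever, 35 mm diameter at the cap, 103 mm high. Origin: centre of its underside

How it is judged:
By the outcome, as a careful person would: the job done as asked, in the order asked, and still so for the second after the job is handed in, with the robot touching nothing.
It also fails if it takes over 45 s, if anything falls off the work surface, if the arm or the gripper's body presses on something with over 40 N, if the wrist force passes 120 N, or if a joint passes its speed limit or range.

## Working session

There is one attempt and no reset: what is moved stays moved. The work goes in short steps, Python scripts to look and compute and a tool call to move; the robot and the scene stay as the last step left them, time stands still between calls to the robot, and variables do not carry over. Pictures are saved under pics/ and viewed, about 8 in all and at most 12, crops included, and the job is handed in when it is done.

Besides the shell and the picture viewer there is one more tool, called after "Emit:" as name(argument=value, ...) on one line, values as JSON. drive_tool: Moves the arm, as the interface text tells. Its arguments: {"type":"object","properties":{"series":{"type":"array","items":{"type":"array"}}},"required":["series"]}

```bash
mkdir -p pics
cat > h.py <<'E'
import numpy as np,cv2
from rig import status,imaging,order,manip
def ray(c,u,v):
    T=np.array(c["cam_to_world"]);d=np.array([(u-c["cx"])/c["fx"],-(v-c["cy"])/c["fy"],-1.0])
    return T[:3,3],T[:3,:3]@d
def onz(c,u,v,z):
    o,d=ray(c,u,v);return o+d*(z-o[2])/d[2]
def proj(c,p):
    T=np.array(c["cam_to_world"]);q=T[:3,:3].T@(np.array(p)-T[:3,3])
    return c["cx"]+c["fx"]*q[0]/-q[2],c["cy"]-c["fy"]*q[1]/-q[2]
E
python3 - <<'E'
from h import *
import pickle
for n in("top","side"):
    c=imaging.read_camera(n);cv2.imwrite(f"pics/{n}0.png",c["color"]);pickle.dump(c,open(n+"0.pkl","wb"))
    print(n,{k:v for k,v in c.items() if k!="color"})
print(status.state())
E
```

```text
top {'fx': 412.34892183293556, 'fy': 412.34892183293556, 'cx': 256.051775863925, 'cy': 188.5286522078858, 'cam_to_world': array([[ 1.02984440e-02,  9.88893224e-01, -1.48270474e-01,
         4.57591365e+02],
       [-9.99555175e-01,  1.43310219e-02,  2.61548189e-02,
        -4.22415492e+01],
       [ 2.79891906e-02,  1.47935166e-01,  9.88600927e-01,
         1.01035020e+03],
       [ 0.00000000e+00,  0.00000000e+00,  0.00000000e+00,
         1.00000000e+00]])}
side {'fx': 410.1523314008145, 'fy': 410.1523314008145, 'cx': 258.47592742313327, 'cy': 187.64215690175985, 'cam_to_world': array([[-9.17495675e-01,  2.92426521e-01, -2.69607893e-01,
         3.53005912e+02],
       [-3.97719693e-01, -6.82267087e-01,  6.13457960e-01,
         4.54509088e+02],
       [-4.55321475e-03,  6.70073393e-01,  7.42280887e-01,
         6.89903010e+02],
       [ 0.00000000e+00,  0.00000000e+00,  0.00000000e+00,
         1.00000000e+00]])}
{'t': 0.1, 'joint_pos': array([-7.74995385e+01,  7.12889995e+00,  9.46243773e+01,  1.38805219e-03,
        7.83530653e+01, -4.73241943e+00]), 'joint_vel': array([-0.0109714 , -0.03455695, -0.20671502, -0.02660743, -0.02632906,
       -0.05285017]), 'tau': array([ 1.98076677e-04, -4.24932146e+01, -3.66653287e+01, -3.86272109e-05,
        3.95257768e-03, -1.13128144e-05]), 'tool_pos': array([ 192.42820486, -620.2887498 ,  226.8050622 ]), 'tool_rot': array([[ 9.55109993e-01,  2.96251175e-01, -3.78567364e-04],
       [ 2.96251364e-01, -9.55108280e-01,  1.81716332e-03],
       [ 1.76763944e-04, -1.84774195e-03, -9.99998277e-01]]), 'contact_force': array([ 0.00743077, -0.03745231, -0.3964612 ]), 'wrist_torque': array([-0.0362217 , -0.0091034 , -0.02537793]), 'width': 85.5874942230676}
```

View pics/top0.png

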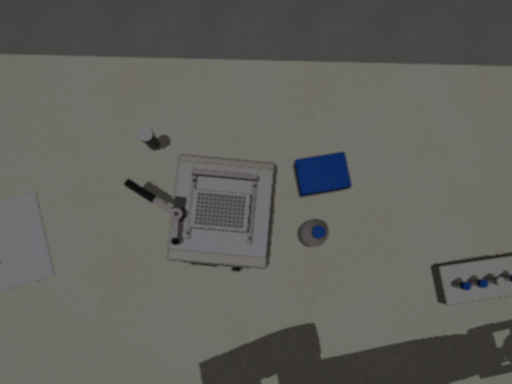

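View pics/side0.png

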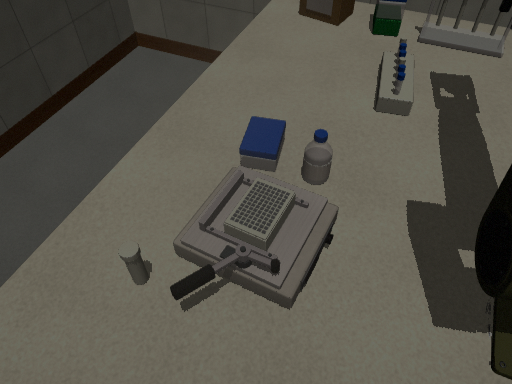

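Top: shaker about (222,210), pivot (179,213), grip (139,190), tube (148,135), plate (220,210), tip box (322,173), bottle (314,232). I'll zoom in for the corners.

Run:
```python
import cv2,numpy as np
a=cv2.imread("pics/top0.png")[115:280,110:290]
a=np.clip((a/255.)**0.6*290,0,255).astype(np.uint8)
a=cv2.resize(a,None,fx=3.6,fy=3.6,interpolation=cv2.INTER_CUBIC)
for i in range(110,290,20):
    cv2.putText(a,str(i),(int((i-110)*3.6),10),0,.35,(0,0,255),1);cv2.line(a,(int((i-110)*3.6),12),(int((i-110)*3.6),18),(0,0,255),1)
for i in range(120,280,20):
    cv2.putText(a,str(i),(0,int((i-115)*3.6)),0,.35,(0,0,255),1);cv2.line(a,(25,int((i-115)*3.6)),(32,int((i-115)*3.6)),(0,0,255),1)
cv2.imwrite("pics/topz.png",a)
```

```text
(no output)
```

View pics/topz.png

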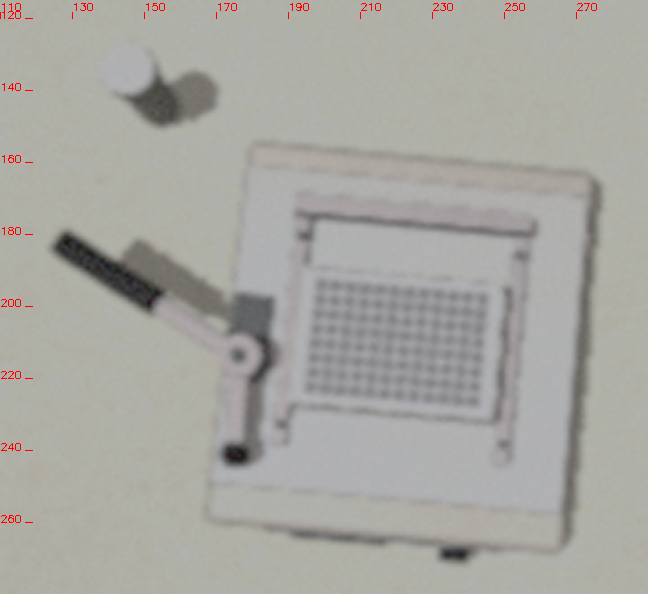

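Run:
```python
from h import *
import pickle
c=pickle.load(open("top0.pkl","rb"))
P={}
for n,u,v,z in [("pivot",240,356,105),("jaw",237,454,101),("tip",64,241,105),("gin",158,300,105),("stopL",297,216,90),("stopR",533,235,90),("railL",280,440,76),("railR",502,460,76),("nl",291,405,106),("nr",495,420,106),("fl",309,267,106),("fr",510,287,106),("tube",129,69,103),("shNL",207,519,40),("shNR",560,550,45),("shFL",250,143,51),("shFR",594,175,51)]:
    P[n]=onz(c,110+u/3.6,115+v/3.6,z)[:2];print(n,P[n].round(1))
def y(a,b): d=P[b]-P[a];return np.degrees(np.arctan2(d[1],d[0])),np.hypot(*d)
print("as y axis(-90)",[ (a,b,y(a,b)) for a,b in [("stopR","stopL"),("railR","railL"),("nr","nl"),("fr","fl"),("shFR","shFL")]])
print("as x",[ (a,b,y(a,b)) for a,b in [("nl","fl"),("nr","fr"),("shNL","shFL"),("shNR","shFR"),("pivot","tip"),("pivot","jaw")]])
# rigid fit
K={"pivot":(-21.5,96),"stopL":(73,75),"stopR":(73,-75),"railL":(-73,68),"railR":(-73,-68),"shFL":(125,115),"shFR":(125,-115)}
A=np.array([K[k] for k in K],float);B=np.array([P[k] for k in K])
H=(A-A.mean(0)).T@(B-B.mean(0));th=np.arctan2(H[0,1]-H[1,0],H[0,0]+H[1,1])
R=np.array([[np.cos(th),-np.sin(th)],[np.sin(th),np.cos(th)]]);t=B.mean(0)-R@A.mean(0)
print("yaw",np.degrees(th),"org",t);print(dict(zip(K,(B-(A@R.T+t)).round(1))))
for k in P: print(k,(R.T@(P[k]-t)).round(1))
s=pickle.load(open("side0.pkl","rb"))
for k,z in (("pivot",105),("jaw",101),("tip",105),("nl",106)): print(k,proj(s,[*P[k],z]))
```

```text
pivot [534.7 107. ]
jaw [475.7 107.2]
tip [604.  217.1]
gin [568.3 158.2]
stopL [624.4  77.3]
stopR [614.6 -70.9]
railL [485.1  85. ]
railR [474.3 -53.4]
nl [505.4  75. ]
nr [497.7 -48.5]
fl [589.9  66.9]
fr [579.2 -56.6]
tube [713.9 183.4]
shNL [435.4 134.8]
shNR [418.1 -91.6]
shFL [679.9 114.8]
shFR [ 662.  -112.1]
as y axis(-90) [('stopR', 'stopL', (np.float64(86.19585552434611), np.float64(148.5926014146282))), ('railR', 'railL', (np.float64(85.51438039584187), np.float64(138.81824566676548))), ('nr', 'nl', (np.float64(86.47447397662609), np.float64(123.73832316768411))), ('fr', 'fl', (np.float64(85.07263415664139), np.float64(123.93030891742617))), ('shFR', 'shFL', (np.float64(85.51100186427969), np.float64(227.59921281631892)))]
as x [('nl', 'fl', (np.float64(-5.515304372582245), np.float64(84.91536105987642))), ('nr', 'fr', (np.float64(-5.697265190952872), np.float64(81.89111452408147))), ('shNL', 'shFL', (np.float64(-4.660804896346717), np.float64(245.28068990236886))), ('shNR', 'shFR', (np.float64(-4.803648704989627), np.float64(244.7669344531669))), ('pivot', 'tip', (np.flo
[... 292 characters left out ...]
': array([4.1, 1.6]), 'railR': array([ 3.7, -1.2]), 'shFL': array([-2.2, -0.2]), 'shFR': array([-2.3,  2.2])}
pivot [-21.2  95.7]
jaw [-80.1  91.4]
tip [ 39.3 210.8]
gin [  8.3 149.3]
stopL [70.5 73. ]
stopR [ 72.1 -75.6]
railL [-69.  70.]
railR [-69.2 -68.9]
nl [-48.1  61.6]
nr [-46.2 -62.2]
fl [36.8 59.9]
fr [ 35.7 -64. ]
tube [151.5 185.7]
shNL [-122.4  115.7]
shNR [-122.2 -111.3]
shFL [122.8 114.7]
shFR [ 122.5 -112.9]
pivot (np.float64(243.23471268749066), np.float64(247.5583389140139))
jaw (np.float64(275.43013354712195), np.float64(260.7449397233842))
tip (np.float64(174.11488742045486), np.float64(286.82727420796687))
nl (np.float64(266.4839260482328), np.float64(238.55805267494532))
```

Shaker yaw is about -4.6° with its origin at (548, 10). The plate is about 36 mm short of home, the lever is at about 0.07 rad, and the side view agrees with these. I'll move to above the near side of the plate.

Emit:
drive_tool(series=[[[28,-33,0],[0,0,0],40],[[28,-33,0],[0,0,0],40],[[28,-33,0],[0,0,0],40],[[28,-33,0],[0,0,0],40],[[28,-33,0],[0,0,0],40],[[28,-33,0],[0,0,0],40],[[28,-33,0],[0,0,0],40],[[28,-33,0],[0,0,0],40]])

```text
t: 0.9
tool_pos: [329.3, -292.7, 221.7]
tool_rot: [[0.958, 0.287, -0.003], [0.287, -0.958, 0.01], [-0.0, -0.01, -1.0]]
contact_force: [0.8, -0.9, 0.4]
width: 40.2
```

Emit:
drive_tool(series=[[[28,-33,0],[0,0,0],40],[[28,-33,0],[0,0,0],40],[[28,-33,0],[0,0,0],40],[[28,-33,0],[0,0,0],40],[[28,-33,0],[0,0,0],40],[[0,0,0],[0,0,0.127],40],[[0,0,0],[0,0,0.127],40],[[0,0,0],[0,0,0.127],40]])

```text
t: 1.7
tool_pos: [417.4, -78.4, 220.5]
tool_rot: [[0.996, -0.093, -0.005], [-0.093, -0.996, 0.012], [-0.006, -0.011, -1.0]]
contact_force: [0.7, 0.2, 1.0]
width: 40.0
```

Emit:
drive_tool(series=[[[12,-33,0],[-0.012,0.005,-0.01],40],[[12,-33,0],[0,0,0],40],[[12,-33,0],[0,0,0],40],[[0,0,0],[0,0,0],40],[[0,0,25],[0,0,0],40],[[0,0,25],[0,0,0],40],[[0,0,25],[0,0,0],40],[[0,0,0],[0,0,0],40]])

```text
t: 2.5
tool_pos: [461.5, 19.6, 141.5]
tool_rot: [[0.996, -0.086, -0.003], [-0.086, -0.996, -0.003], [-0.002, 0.003, -1.0]]
contact_force: [-0.6, 0.4, 0.2]
width: 40.1
```

Run:
```python
from h import *
c=imaging.read_camera("side");a=c["color"][120:320,150:380]
cv2.imwrite("pics/s1.png",cv2.resize(np.clip((a/255.)**.7*280,0,255).astype(np.uint8),None,fx=2.8,fy=2.8))
print(status.state()["tool_pos"])
```

```text
[462.87248286  19.51615596 143.67263814]
```

View pics/s1.png

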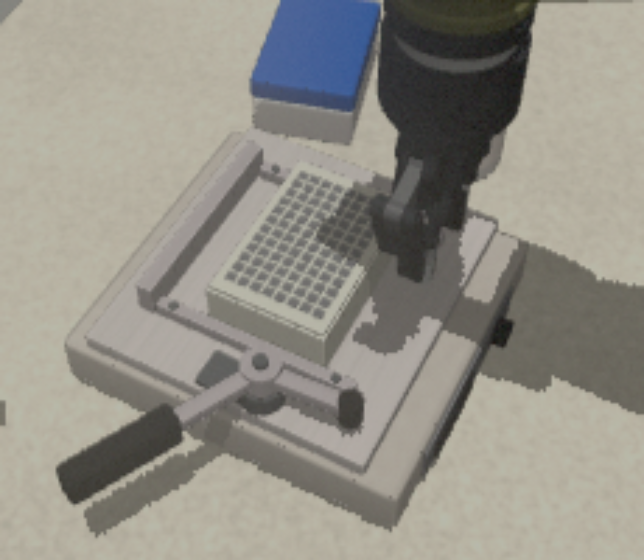

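The side view shows both fingers over the platform, on the near side of the plate (about crop (415,265)) and clear of the rails and jaw. I'll descend and push.

Emit:
drive_tool(series=[[[0,0,20],[0,0,0],40],[[0,0,20],[0,0,0],40],[[0,0,10],[0,0,0],40],[[0,0,0],[0,0,0],40],[[9,0,0],[0,0,0],40],[[9,0,0],[0,0,0],40],[[6,0,0],[0,0,0],40],[[6,0,0],[0,0,0],40]])

```text
t: 3.35
tool_pos: [502.1, 14.3, 104.2]
tool_rot: [[0.996, -0.088, 0.018], [-0.088, -0.996, -0.005], [0.019, 0.003, -1.0]]
contact_force: [0.4, -0.4, 0.4]
width: 40.3
```

Emit:
drive_tool(series=[[[5,0,0],[0,0,0],40],[[5,0,0],[0,0,0],40],[[5,0,0],[0,0,0],40],[[4,0,0],[0,0,0],40]])

```text
t: 3.75
tool_pos: [523.8, 12.4, 105.3]
tool_rot: [[0.996, -0.088, 0.019], [-0.088, -0.996, -0.005], [0.02, 0.003, -1.0]]
contact_force: [0.6, -0.0, 0.8]
width: 40.1
```

Run:
```python
from h import *
c=imaging.read_camera("side");a=c["color"][120:320,150:380]
cv2.imwrite("pics/s2.png",cv2.resize(np.clip((a/255.)**.7*280,0,255).astype(np.uint8),None,fx=2.8,fy=2.8))
s=status.state();print(s["tool_pos"],s["contact_force"])
```

```text
[524.32302572  12.34719435 105.47553861] [-0.40538512 -0.24974183  0.65713795]
```

View pics/s2.png

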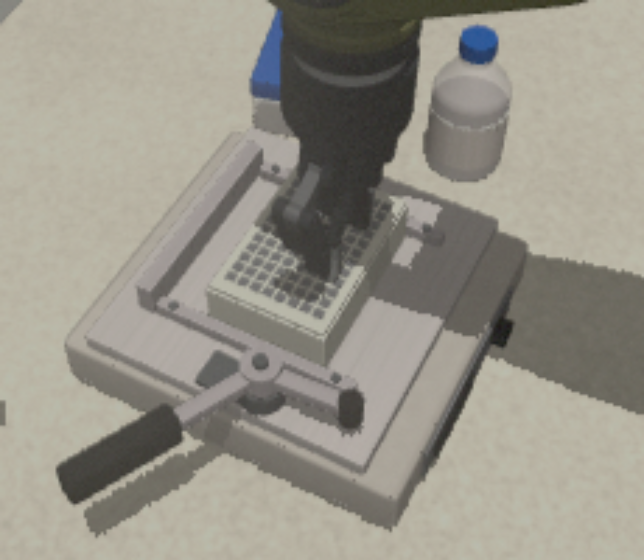

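Run:
```python
from h import *
import pickle
c=pickle.load(open("side0.pkl","rb"));print(manip.tip_reach, [x for x in dir(manip) if x[0]!='_'])
def z(p): u,v=proj(c,p); return round((u-150)*2.8),round((v-120)*2.8)
for t in ([462.9,19.5,143.7],[524.3,12.3,105.5]):
  for dz in (-22,-9): print(t,dz,[z([t[0]+2*k*.0+dx,t[1]+k,t[2]+dz]) for k in(-30,0,30) for dx in (-11,11)])
# plate near face x from side image, top edge near corners (crop px), z=106
for u,v in((322,337),(405,200)):
  print(onz(c,150+u/2.8,120+v/2.8,106))
s=status.state();print(s["joint_pos"],s["tool_rot"])
```

```text
22.0 ['IKError', 'tip_reach']
[462.9, 19.5, 143.7] -22 [(455, 243), (423, 233), (440, 278), (407, 267), (424, 314), (390, 302)]
[462.9, 19.5, 143.7] -9 [(457, 230), (424, 220), (442, 265), (408, 254), (426, 301), (391, 289)]
[524.3, 12.3, 105.5] -22 [(368, 244), (338, 234), (351, 276), (321, 266), (334, 310), (303, 299)]
[524.3, 12.3, 105.5] -9 [(368, 232), (338, 222), (352, 264), (321, 254), (334, 298), (303, 287)]
[506.24868598  79.49193663 106.        ]
[498.03596434 -46.24661071 106.        ]
[ -4.41272797  -3.21513329 117.47581541  -0.21557118  64.57682165
  90.71411148] [[ 0.99593636 -0.08781807  0.01996902]
 [-0.08773604 -0.99613146 -0.00494917]
 [ 0.0203264   0.00317706 -0.99978835]]
```

The side view shows the tips over the plate top and the plate unmoved: the tool stopped about 13 mm higher than commanded. I'll lift, back off and check the height.

Emit:
drive_tool(series=[[[0,0,-20],[0,0,0],40],[[0,0,-20],[0,0,0],40],[[-30,0,0],[0,-0.02,0],10],[[-35,0,0],[0,0,0],10],[[-10,0,0],[0,0,0],10],[[0,0,0],[0,0,0],10]])

```text
t: 4.4
tool_pos: [446.8, 19.3, 145.6]
tool_rot: [[0.996, -0.088, -0.003], [-0.088, -0.996, -0.003], [-0.002, 0.003, -1.0]]
contact_force: [0.2, 0.4, 0.7]
width: 10.2
```

Emit:
drive_tool(series=[[[0,0,15],[0,0,0],10],[[0,0,15],[0,0,0],10],[[0,0,10],[0,0,0],10],[[0,0,0],[0,0,0],10]])

```text
t: 4.8
tool_pos: [450.1, 18.8, 105.6]
tool_rot: [[0.996, -0.088, 0.002], [-0.088, -0.996, -0.003], [0.002, 0.003, -1.0]]
contact_force: [-0.3, -0.5, -0.9]
width: 10.0
```

Emit:
drive_tool(series=[[[-5,0,8],[0,0,0],10],[[0,0,8],[0,0,0],10],[[0,0,0],[0,0,0],10]])

```text
t: 5.1
tool_pos: [446.0, 19.1, 89.0]
tool_rot: [[0.996, -0.088, 0.003], [-0.088, -0.996, -0.003], [0.003, 0.003, -1.0]]
contact_force: [-0.3, 0.3, 1.0]
width: 9.9
```

Run:
```python
from h import *
c=imaging.read_camera("side");a=c["color"][120:320,150:380]
cv2.imwrite("pics/s3.png",cv2.resize(np.clip((a/255.)**.7*280,0,255).astype(np.uint8),None,fx=2.8,fy=2.8))
s=status.state();print(s["tool_pos"],s["contact_force"],s["joint_pos"])
```

```text
[446.25725677  19.07401458  89.55618404] [-0.23748108  1.04446431  0.35030479] [ -4.32949703 -12.19843612 127.13432643  -0.20233892  64.84560602
  90.80939127]
```

View pics/s3.png

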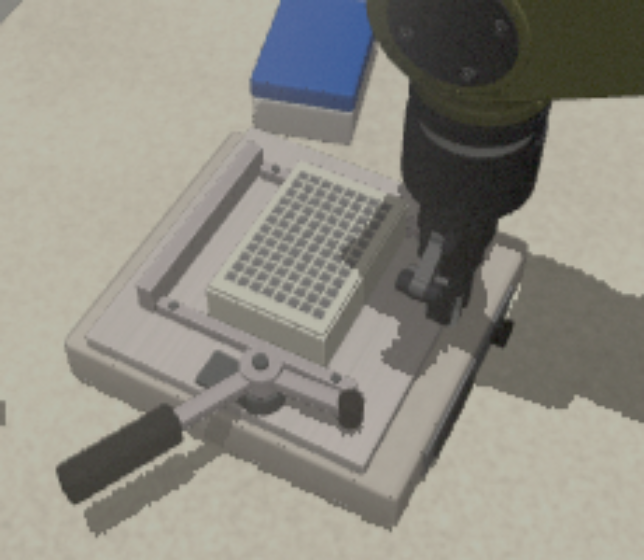

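Closed to 10 mm, the tips (crop (447,322)) are just above the platform in front of the plate. I'll push in small steps and watch z.

Emit:
drive_tool(series=[[[10,0,0],[0,0,0],10],[[10,0,0],[0,0,0],10],[[8,0,0],[0,0,0],10],[[0,0,0],[0,0,0],10]])

```text
t: 5.55
tool_pos: [478.4, 16.2, 91.4]
tool_rot: [[0.996, -0.088, 0.008], [-0.088, -0.996, -0.004], [0.008, 0.003, -1.0]]
contact_force: [-1.1, -0.2, -0.4]
width: 10.0
```

Emit:
drive_tool(series=[[[5,0,0],[0,0,0],10],[[5,0,0],[0,0,0],10],[[5,0,0],[0,0,0],10]])

```text
t: 5.85
tool_pos: [494.1, 14.9, 91.5]
tool_rot: [[0.996, -0.088, 0.006], [-0.088, -0.996, -0.004], [0.007, 0.003, -1.0]]
contact_force: [-2.0, -0.1, 0.9]
width: 9.8
```

Emit:
drive_tool(series=[[[6,0,1],[0,0,0],10],[[6,0,1],[0,0,0],10],[[5,0,1],[0,0,0],10],[[4,0,1],[0,0,0],10]])

```text
t: 6.25
tool_pos: [516.2, 13.0, 87.2]
tool_rot: [[0.996, -0.088, 0.004], [-0.088, -0.996, -0.003], [0.004, 0.003, -1.0]]
contact_force: [-1.5, -0.1, 0.8]
width: 9.9
```

Emit:
drive_tool(series=[[[3,0,1],[0,0,0],10],[[3,0,1],[0,0,0],10],[[3,0,1],[0,0,0],10]])

```text
t: 6.55
tool_pos: [525.8, 12.1, 83.7]
tool_rot: [[0.996, -0.088, 0.003], [-0.088, -0.996, -0.003], [0.004, 0.003, -1.0]]
contact_force: [-1.2, 0.2, 1.6]
width: 9.8
```

Emit:
drive_tool(series=[[[2,0,-4],[0,0,0],10],[[2,0,-1],[0,0,0],10],[[2,0,0],[0,0,0],10]])

```text
t: 6.85
tool_pos: [526.3, 11.8, 85.4]
tool_rot: [[0.996, -0.087, -0.013], [-0.087, -0.996, -0.003], [-0.012, 0.004, -1.0]]
contact_force: [-6.3, 0.2, -1.0]
width: 9.9
```

Emit:
drive_tool(series=[[[4,0,0],[0,0,0],10],[[4,0,0],[0,0,0],10]])

```text
t: 7.05
tool_pos: [525.9, 12.1, 83.4]
tool_rot: [[0.996, -0.087, -0.036], [-0.087, -0.996, -0.001], [-0.036, 0.004, -0.999]]
contact_force: [-17.7, 1.6, 12.8]
width: 10.1
```

Run:
```python
from h import *
c=imaging.read_camera("side");a=c["color"][120:320,150:380]
cv2.imwrite("pics/s4.png",cv2.resize(np.clip((a/255.)**.7*280,0,255).astype(np.uint8),None,fx=2.8,fy=2.8))
s=status.state();print(s["tool_pos"],s["contact_force"])
```

```text
[525.94628702  12.06998002  83.3558261 ] [-16.93689166   2.45501825  10.32616087]
```

View pics/s4.png

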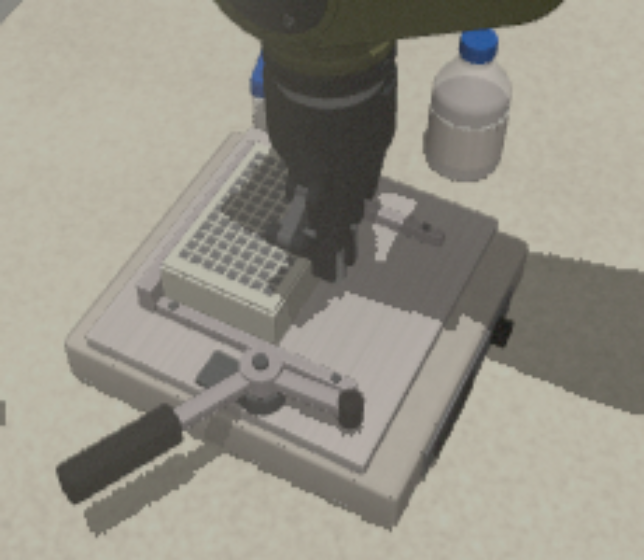

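The plate is against the stop bar with 17 N of pushing force, at the TCP position predicted for home. I'll back off, lift, and close the fingers.

Emit:
drive_tool(series=[[[-10,0,-3],[0,0,0],10],[[-20,0,0],[0,0.02,0],10],[[-10,0,0],[0,0,0],0],[[0,0,-35],[0,0,0],0],[[0,0,-35],[0,0,0],0],[[0,0,-30],[0,0,0.1],0],[[0,0,0],[0,0,0.14],0],[[0,0,0],[0,0,0.14],0]])

```text
t: 7.9
tool_pos: [488.0, 16.0, 194.8]
tool_rot: [[0.887, -0.462, -0.005], [-0.462, -0.887, -0.003], [-0.003, 0.005, -1.0]]
contact_force: [0.3, -0.8, 0.3]
width: 0.1
```

Emit:
drive_tool(series=[[[0,0,0],[0,0,0.08],0],[[5,-40,0],[0,0,0],0],[[5,-40,0],[0,0,0],0],[[5,-40,0],[0,0,0],0],[[5,-40,0],[0,0,0],0],[[5,-35,0],[0,0,0],0],[[0,0,0],[0,0,0],0]])

```text
t: 8.6
tool_pos: [622.8, 171.8, 201.0]
tool_rot: [[0.841, -0.54, 0.014], [-0.54, -0.841, -0.002], [0.013, -0.006, -1.0]]
contact_force: [-0.2, -0.4, -0.3]
width: 0.1
```

Emit:
drive_tool(series=[[[0,0,30],[0,-0.014,0],0],[[0,0,30],[0,0,0],0],[[0,0,25],[0,0,0],0],[[0,0,18],[0,0,0],0],[[0,0,0],[0,0,0],0]])

```text
t: 9.1
tool_pos: [625.7, 171.6, 98.7]
tool_rot: [[0.842, -0.539, 0.01], [-0.539, -0.842, 0.006], [0.005, -0.011, -1.0]]
contact_force: [-0.4, -0.9, -0.3]
width: -0.3
```

Run:
```python
from h import *
c=imaging.read_camera("side");a=c["color"][120:320,130:360]
cv2.imwrite("pics/s5.png",cv2.resize(np.clip((a/255.)**.7*280,0,255).astype(np.uint8),None,fx=2.8,fy=2.8))
s=status.state();print(s["tool_pos"],s["contact_force"])
```

```text
[626.57716416 171.73832279 100.27689111] [ 0.28305206 -0.95642775 -0.50375765]
```

View pics/s5.png

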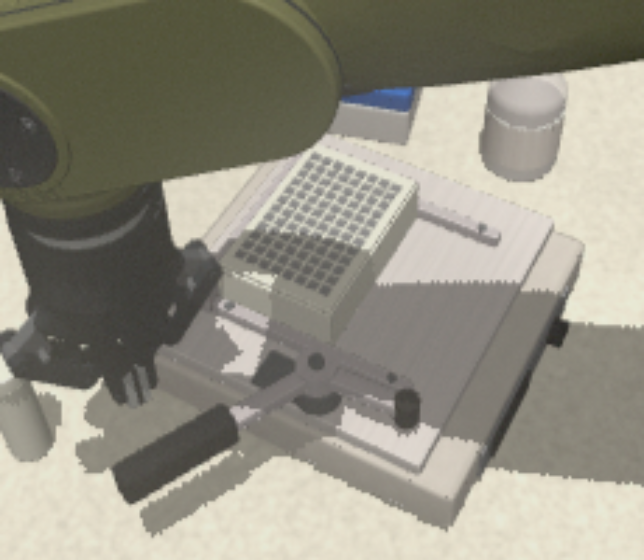

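The closed fingers (crop (135,390)) are behind the grip, and the tube and stop are clear. I'll approach the grip.

Emit:
drive_tool(series=[[[0,0,10],[0,0,0],0],[[-8,1,0],[0,0,0],0],[[-8,1,0],[0,0,0],0],[[-4,0,0],[0,0,0],0]])

```text
t: 9.55
tool_pos: [610.3, 181.0, 94.6]
tool_rot: [[0.841, -0.54, 0.02], [-0.541, -0.841, 0.008], [0.012, -0.018, -1.0]]
contact_force: [0.0, 0.5, 0.2]
width: 0.1
```

Emit:
drive_tool(series=[[[-8,-1,0],[0,0,-0.08],0],[[-8,-1,0],[0,0,-0.08],0],[[-8,-1,0],[0,0,-0.08],0],[[-8,-1,0],[0,0,-0.08],0]])

```text
t: 9.95
tool_pos: [584.1, 199.9, 98.0]
tool_rot: [[0.971, -0.235, 0.029], [-0.236, -0.972, 0.009], [0.026, -0.015, -1.0]]
contact_force: [1.2, -0.6, -0.5]
width: -0.0
```

Emit:
drive_tool(series=[[[-9,-1,3],[-0.01,-0.025,-0.08],0],[[-9,-1,2],[0,0,-0.08],0],[[-9,-1,2],[0,0,-0.08],0]])

```text
t: 10.25
tool_pos: [561.9, 208.8, 96.4]
tool_rot: [[1.0, 0.014, 0.018], [0.014, -1.0, 0.006], [0.018, -0.005, -1.0]]
contact_force: [4.4, -1.4, 0.6]
width: 0.1
```

Emit:
drive_tool(series=[[[-10,0,2],[0,-0.01,-0.08],0],[[-10,0,2],[0,0,-0.08],0],[[-10,0,2],[0,0,-0.08],0]])

```text
t: 10.55
tool_pos: [539.4, 211.3, 97.1]
tool_rot: [[0.965, 0.261, 0.034], [0.261, -0.965, 0.017], [0.037, -0.007, -0.999]]
contact_force: [6.2, 5.4, -1.7]
width: -0.0
```

Emit:
drive_tool(series=[[[-10,0,2],[0,-0.01,-0.08],0],[[-10,0,2],[0,0,-0.08],0],[[-10,0,2],[0,0,-0.08],0]])

```text
t: 10.85
tool_pos: [517.9, 207.5, 97.6]
tool_rot: [[0.869, 0.492, 0.048], [0.491, -0.871, 0.027], [0.055, -0.0, -0.998]]
contact_force: [3.2, 3.0, 0.9]
width: -0.3
```

Emit:
drive_tool(series=[[[-9,1,2],[0,-0.03,-0.07],0],[[-9,1,2],[0,-0.02,-0.07],0],[[-9,1,1],[0,0,-0.05],0]])

```text
t: 11.15
tool_pos: [498.3, 192.5, 96.1]
tool_rot: [[0.755, 0.656, 0.014], [0.656, -0.755, 0.004], [0.013, 0.007, -1.0]]
contact_force: [-0.6, 0.7, 0.5]
width: -0.2
```

Emit:
drive_tool(series=[[[0,0,0],[0,0,0],0],[[0,0,0],[0,0,0],0]])

```text
t: 11.35
tool_pos: [497.9, 192.8, 97.3]
tool_rot: [[0.755, 0.655, 0.016], [0.655, -0.756, 0.004], [0.015, 0.007, -1.0]]
contact_force: [0.3, -0.7, 0.7]
width: 0.1
```

Run:
```python
from h import *
c=imaging.read_camera("side");a=c["color"][120:320,150:380]
cv2.imwrite("pics/s6.png",cv2.resize(np.clip((a/255.)**.7*280,0,255).astype(np.uint8),None,fx=2.8,fy=2.8))
s=status.state();print(s["tool_pos"],s["contact_force"])
```

```text
[497.99938963 192.83817524  97.32689136] [0.3931022  0.58939868 0.40449878]
```

View pics/s6.png

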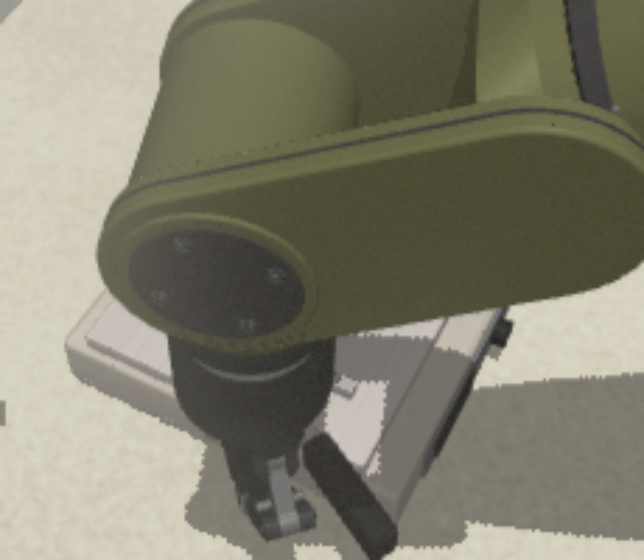

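The lever has snapped away from the fingers. I'll back off, lift and retract to the left.

Emit:
drive_tool(series=[[[6,-6,0],[0,0,0],0],[[0,0,-30],[0,0,0],0],[[0,0,-40],[0,0,0],0],[[0,0,-40],[0,0,0],0],[[0,0,-40],[0,0,0],0],[[0,-40,0],[0,0,0],0],[[-25,-40,0],[0,0,0],0],[[-30,-40,0],[0,0,0],0]])

```text
t: 12.2
tool_pos: [378.3, 261.7, 253.7]
tool_rot: [[0.762, 0.647, 0.018], [0.647, -0.762, 0.008], [0.019, 0.005, -1.0]]
contact_force: [-0.3, 0.9, 0.5]
width: 0.2
```

Emit:
drive_tool(series=[[[-40,-25,0],[0,0,0],0],[[-40,-25,0],[0,0,0],0],[[-40,-25,0],[0,0,0],0],[[0,0,0],[0,0,0],0],[[0,0,0],[0,0,0],0]])

```text
t: 12.7
tool_pos: [229.6, 244.2, 253.7]
tool_rot: [[0.758, 0.651, 0.022], [0.651, -0.759, 0.016], [0.027, 0.003, -1.0]]
contact_force: [-0.6, 0.8, 0.9]
width: 0.4
```

Run:
```python
from h import *
import pickle
c=imaging.read_camera("top");a=c["color"];pickle.dump(c,open("top1.pkl","wb"))
a=np.clip((a/255.)**.6*290,0,255).astype(np.uint8)[110:285,110:370]
cv2.imwrite("pics/t7.png",cv2.resize(a,None,fx=3,fy=3))
s=status.state();print(s["tool_pos"],s["contact_force"],s["joint_vel"])
```

```text
[229.87249431 244.16960966 253.65353443] [-0.15325441 -0.19855152 -0.52942943] [-1.34572825  2.58306028 -1.08101289 -0.25939131 -0.37239651 -0.40857699]
```

View pics/t7.png

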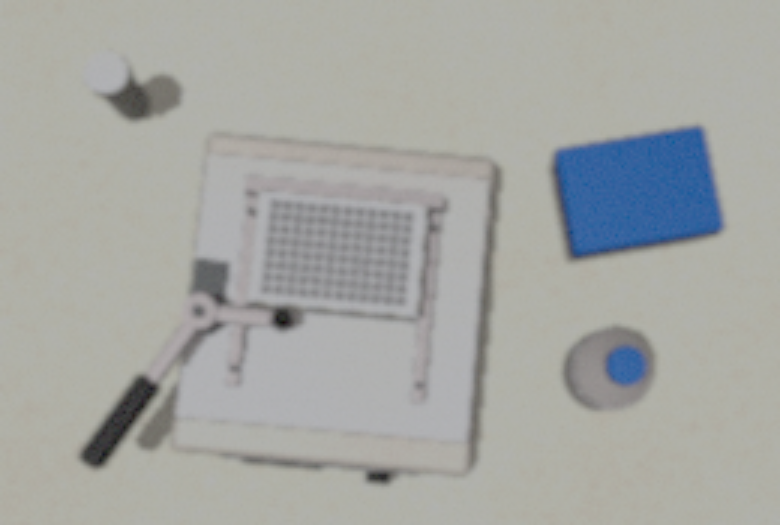

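The plate sits against the stop and the jaw (285,318) against its near face. The lever is swung to its end, and the tube, tip box and bottle look unmoved. I'll do one numeric check, then hand in.

Run:
```python
from h import *
import pickle
c=pickle.load(open("top1.pkl","rb"));c0=pickle.load(open("top0.pkl","rb"))
f=lambda u,v,z:onz(c,110+u/3,110+v/3,z)[:2]
d=f(93,460,105)-f(202,311,105);print("lever q",np.arctan2(d[1],d[0])+np.radians(4.6)-1.018)
th=np.radians(-4.6);R=np.array([[np.cos(th),-np.sin(th)],[np.sin(th),np.cos(th)]])
print("near face x",[(R.T@(f(*p,106)-[548.5,10]))[0].round(1) for p in((252,303),(415,318))])
D=cv2.absdiff(c["color"],c0["color"]).max(2)
for n,b in dict(tube=(120,160,135,172),tipbox=(145,205,290,355),bottle=(212,252,294,334)).items(): print(n,D[b[0]:b[1],b[2]:b[3]].mean().round(1),(D[b[0]:b[1],b[2]:b[3]]>40).sum())
order.finish_job()
```

```text
lever q 1.6053543085576842
near face x [np.float64(-11.8), np.float64(-11.6)]
tube 1.9 0
tipbox 2.6 0
bottle 1.9 0
the job is handed in; nothing more can be done
```

The plate is fully home against the back stop and the clamp lever is locked with its jaw in front of the plate. I handed the job in at about 13 s on the robot's clock, with the arm retracted and touching nothing.

- **First try failed:** on my first push the tool stopped about 13 mm higher than commanded, so the fingertips passed over the plate top. The force reading stayed near zero and the plate did not move. I never found out why the tool stopped high. I lifted, backed off, closed the fingers to 10 mm, came in lower and pushed again.
- **Plate:** the second push ended at the position predicted for home, pressing about 17 N against the stop. In the last top picture its near face is at x = -11.8 and -11.6 mm, against -12.35 mm expected, which agrees within the calibration.
- **Lever:** I pushed the grip round only after the plate was home, and it snapped past the dead point. It measures 1.605 rad, against 1.6 for locked.
- **Bystanders:** the before and after pictures show no change around the tube, the tip box or the bottle.

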